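# Free and hold open the sprung plate clamp of a microscope stage

## Robot

A 6-joint arm with a two-finger parallel gripper is mounted at the origin on the work surface. World frame = base frame: x ahead of the robot, y to its left, z up, the work surface at z = 0. Lengths are in m, angles in rad, forces in N, time in s.
With the tool pointing down it reaches from about 0.4 to 0.825 m from the base axis. Payload 7 kg.
Tool frame: the origin (TCP) lies at the very end of the fingers, on their centre line; the grasp point (between the pads) lies arm.hold_point_z behind it (arm.hold_point_z is the distance from the TCP to the grasp point, in m); z points along the fingers, y is the line along which they close (so a half turn about z gives the same grasp; the last joint's range is limited). The gripper opens to 88 mm and grips with 3 to 60 N. Pads are 19 mm wide; open, the fingers measure 130 mm over their backs; the gripper's body (78 mm by 193 mm) begins 47 mm behind the grasp point.
Start: joints at [-0.85, 0.359, 0.012, 0, -1.224, -0.288], TCP at [0.283, -0.613, 0.227] pointing down, gripper open.
Joint ranges: [-3.07, 3.07], [-1.43, 2.12], [-1.02, 1.25], [-3.03, 1.67], [-3.05, -0], [-3.03, 3.03]. Speed limits (rad/s): [2.39, 2.39, 3.01, 3.14, 3.14, 3.14].

## Interface

Orientations are given as [roll, pitch, yaw] about the fixed x, y, z axes, in that order (R = Rz(yaw) Ry(pitch) Rx(roll)).
In Python, from station import arm, order, grab_frame, camera_params gives the robot as it stands (arm), with the cameras as plain functions and the job (order).
- The arm moves only by the shell command python3 nudge.py 'ROWS' [FORCE]. ROWS is a JSON list that holds a single list of rows (three levels of brackets), with 1 to 20 rows, each of 5 numbers: the finger opening in m, then dx, dy, dz in shares of 0.6 m (1.0 is 0.6 m), then a turn about the tool's z in normalised numbers (1 is pi rad); each row is the pose to reach, as a shift and turn from the pose commanded when the command began, along the tool's axes at that moment; what a row does not reach only later rows make up. A row lasts 1/12 s, in which the tool goes at most 0.0417 m and 0.125 rad, less where a joint would pass 70% of its speed; a pose out of reach is approached as far as the arm can. The fingers move at their own pace and stop on an object; FORCE is the grip in N (left out, the last holds). Time passes only in rows, so rows that do not move let the fingers close. It prints the time, the measured TCP pose, the force, the opening and the grip force at its end. Shift and turn numbers lie between -1 and 1, and a call with a number outside is refused. Input that does not fit is refused with a message, and nothing moves.
- arm.get_state(): the state, without advancing time (a new reading comes with each control period).
- grab_frame(name): name is "side" or "top"; returns the picture (480x640x3 uint8, red, green, blue); there is no depth.
- camera_params(name): a dict with "fx", "fy", "cx", "cy" (pixels), "D" ([k1, k2, p1, p2, k3] as OpenCV has them; the pictures are not rectified), "T" (4x4, takes a point from camera to world coordinates). Camera axes: x right, y down, z forward; pixel columns grow to the right and rows downward; lengths in m; the calibration is good to about 2 mm. A picture is of the moment at which its call begins. camera_params takes no time and is no camera call.
- order.job_done(): hands the job in; it is judged then, once.
The state is a dict: "t": time; "q": joint angles; "qd": joint speeds; "joint_efforts": joint torques, N m; "eef_pos": TCP position; "ee_rot": TCP orientation; "force": force on the tool from outside, world axes, zero at the start; "moment": the same for the moment, N m; "width": finger opening in m; "gripper_force": force on a finger pad.
Only numpy, scipy, OpenCV 4.12 (cv2) and the standard library are available. Lean on these libraries where they do the work, as an engineer would, in place of code of your own. Each camera call takes 0.05 s, during which the arm holds its last target. There are 200 camera calls.

## Task

The plate clamp of the microscope stage is blocked by its red lock cap: lift the cap up off its pin and put it in the white parts tray. Then push the sprung clamp arm by its blue post back past its click, clear of the plate nest, and finish while still holding it there, because it springs shut if let go and a colleague is about to drop a plate in. Leave everything else on the bench where it is.

Things in the scene. Friction and masses are not known exactly. Their poses are not given: they have to be found in the camera images.
- clamp_stage: Fixed aluminium stage, 200 mm (its x) by 260 mm (its y), top face 20 mm above the bench; origin at the centre of its underside, z up. In its frame (x, y in mm): empty plate nest with dark ledges 8 mm high centred at (-5, -50); grey detent housing 26 x 30 mm at (55, 112), top at z 66; low rubber bumper at (-30, 119), top at z 40.
- lock_pin (a point): Top centre of the steel pin that the lock cap starts on: 10 mm thick, from z 20 to 48 mm, at (5, 72) mm in the stage's frame.
- clamp_hinge (a point): Point on the upright hinge axis of the black clamp arm, z 56 mm, at (55, 45) mm in the stage's frame. The arm is 16 mm wide and 105 mm long, from z 50 to 62 mm, so it passes over the bare pin; its nose hangs down at the tip to z 26 on the nest side.
- clamp_arm (a joint): Clamp arm hinge, rad: 0 shut (arm along the stage's -x), growing towards the stage's +y, end stop 0.60. Its spring pushes it shut: at the post 3.5 N shut, 7.5 N at 0.40. A tooth rides over a sprung pawl: 3 N extra from 0.20, click at 0.32; at 0.40 and over it is past the click. The click does not latch: let go, it swings shut. The cap on its pin blocks it short of the click.
- clamp_post (a point): Centre of the top (z 104 mm) of the blue round post on the clamp arm, 12 mm thick, standing up from the arm's top at z 62; the place to push or pinch. 85 mm from the hinge axis: at (55 - 85 cos q, 45 + 85 sin q) mm in the stage's frame at joint value q.
- lock_cap: Loose red lock cap, 60 g, hollow from below: lower body 30 mm thick and 48 mm high with a 13 mm bore 40 mm deep, upper grip 24 mm thick from 48 to 80 mm. Origin at the centre of its underside, z along its axis, up. It starts slipped over the stage's pin, standing on the stage.
- parts_tray: Fixed open white tray, 130 x 130 mm, 26 mm high, 5 mm walls and floor; origin at the centre of its underside. Stands left or right of the stage.
- tip_box: Bystander: purple pipette-tip box, 85 x 115 x 57 mm, yellow tips on top; origin at the centre of its underside.
- well_plate: Bystander: cream lidded multiwell plate, 86 x 128 x 20 mm, waiting to be fitted after this job; origin at the centre of its underside.
- tube_rack: Bystander: blue tube rack, 70 x 160 x 74 mm with its tubes; origin at the centre of its underside.
- medium_bottle: Bystander: pinkish medium bottle with orange cap, 70 mm wide, 130 mm tall; origin at the centre of its underside.
- dish_stack: Bystander: stack of three clear petri dishes, 90 mm wide, 45 mm high; origin at the centre of its underside.
- mouse: Bystander: black round computer mouse, 64 mm wide, 32 mm high; origin at the centre of its underside.
- timer: Bystander: white bench timer, 50 x 65 x 22 mm; origin at the centre of its underside.

How it is judged:
By the outcome, as a careful person would: the job done as asked, in the order asked, and still so for the second after the job is handed in, while the arm keeps its last pose, push and grip.
It also fails if it takes over 48 s, if anything falls off the work surface, if the arm or the gripper's body presses on something with over 40 N, if the wrist force passes 120 N, or if a joint passes its speed limit or range.

## Working session

There is one attempt and no reset: what is moved stays moved. The work goes in short steps, Python scripts to look and compute and a shell command to move; the robot and the scene stay as the last step left them, time stands still between calls to the robot, and variables do not carry over. Pictures are saved under pics/ and viewed, at most 10 in all, crops included, and the job is handed in when it is done.

```bash
ls; mkdir -p pics; python3 - <<'E'
from station import arm, order, grab_frame, camera_params
import cv2
s=arm.get_state();print(s['t'],s['eef_pos'],s['ee_rot'],s['width'],arm.hold_point_z)
for n in('side','top'):
    cv2.imwrite(f'pics/{n}0.png',grab_frame(n)[:,:,::-1]);p=camera_params(n);print(p)
E
```

```text
nudge.py
pics
station.py
0.0 [ 0.28286349 -0.6123316   0.22562954] [ 3.13991274e+00 -1.58896242e-04 -2.70892367e+00] 0.0876841086442092 0.0188
{'fx': 436.70179289595626, 'fy': 436.70179289595626, 'cx': 324.73164281886807, 'cy': 234.85505929462585, 'D': array([-0.01697975,  0.        ,  0.        ,  0.        ,  0.        ]), 'T': array([[-0.99801799, -0.01077504,  0.0619999 ,  0.55422122],
       [-0.05825977,  0.53064127, -0.84559189,  0.94247249],
       [-0.02378842, -0.84752802, -0.53021729,  0.69374866],
       [ 0.        ,  0.        ,  0.        ,  1.        ]])}
{'fx': 544.7337540821721, 'fy': 544.7337540821721, 'cx': 318.69657149948154, 'cy': 244.69725605255985, 'D': array([-0.01512707,  0.        ,  0.        ,  0.        ,  0.        ]), 'T': array([[ 1.61793158e-02, -9.99161534e-01,  3.76092898e-02,
         5.37858991e-01],
       [-9.99869043e-01, -1.61812055e-02,  2.54162009e-04,
        -8.90527485e-03],
       [ 3.54614745e-04, -3.76084768e-02, -9.99292488e-01,
         1.48976438e+00],
       [ 0.00000000e+00,  0.00000000e+00,  0.00000000e+00,
         1.00000000e+00]])}
```

View pics/side0.png

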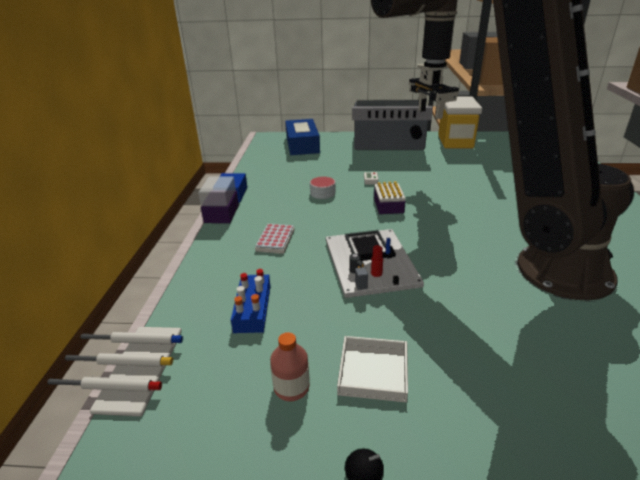

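View pics/top0.png

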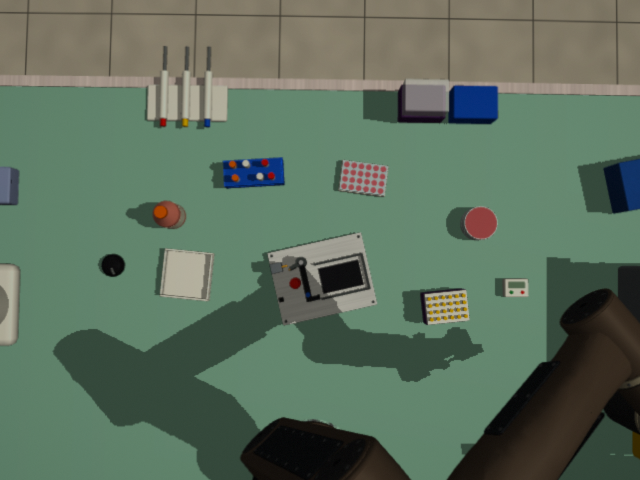

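The side view shows the stage at about (372,262) with the red cap at (377,262), and the tray at (374,368). In the top view the stage is at (320,278), the cap at (295,283), the blue post near (309,296) and the tray at (187,275). Next I'll measure these.

```bash
cat > h.py <<'E'
import numpy as np,cv2
from station import arm, order, grab_frame, camera_params
def ray(n,uv):
    p=camera_params(n);K=np.array([[p['fx'],0,p['cx']],[0,p['fy'],p['cy']],[0,0,1]])
    a=cv2.undistortPoints(np.array([[uv]],float),K,p['D'])[0,0]
    return p['T'][:3,3],p['T'][:3,:3]@np.array([a[0],a[1],1])
def onz(n,uv,z):
    o,d=ray(n,uv);return o+d*(z-o[2])/d[2]
def pix(n,P):
    p=camera_params(n);K=np.array([[p['fx'],0,p['cx']],[0,p['fy'],p['cy']],[0,0,1]])
    Ti=np.linalg.inv(p['T']);return cv2.projectPoints(np.array([P],float),cv2.Rodrigues(Ti[:3,:3])[0],Ti[:3,3],K,p['D'])[0][0,0]
def tri(a,b):
    (o1,d1),(o2,d2)=ray('top',a),ray('side',b)
    s=np.linalg.lstsq(np.c_[d1,-d2],o2-o1,rcond=None)[0];p,q=o1+s[0]*d1,o2+s[1]*d2
    return (p+q)/2,np.linalg.norm(p-q)
def blobs(m,amin=15):
    n,l,st,c=cv2.connectedComponentsWithStats(m.astype(np.uint8));return [(c[i].round(1),st[i]) for i in range(1,n) if st[i][4]>=amin]
E
python3 - <<'E'
from h import *
t=cv2.imread('pics/top0.png');s=cv2.imread('pics/side0.png')
def roi(m,x0,x1,y0,y1):
    k=np.zeros(m.shape,bool);k[y0:y1,x0:x1]=1;return m&k
for n,im,r in(('top',t,(260,385,225,330)),('side',s,(320,425,225,300))):
    b,g,rd=[im[:,:,i].astype(int) for i in range(3)]
    print(n,'red',blobs(roi((rd>90)&(g<60)&(b<60),*r),8))
    print(n,'blue',blobs(roi((b>rd+40)&(b>g+30),*r),5))
    hsv=cv2.cvtColor(im,cv2.COLOR_BGR2HSV)
    light=(hsv[:,:,1]<45)&(hsv[:,:,2]>100)
    for nm,rr in(('stage',r),('tray',(150,225,240,310) if n=='top' else (330,415,330,405))):
        m=roi(light,*rr).astype(np.uint8)
        c=max(cv2.findContours(m,0,2)[0],key=cv2.contourArea)
        h=cv2.convexHull(c);q=cv2.approxPolyDP(h,6,True)[:,0]
        R=cv2.minAreaRect(h)
        print(nm,R,q.tolist())
        if n=='top':
            z=.02 if nm=='stage' else .026
            P=np.array([onz('top',x,z) for x in cv2.boxPoints(R)])
            print(P.round(4).tolist(),P.mean(0),np.linalg.norm(np.diff(P,axis=0),axis=1))
cv2.imwrite('pics/c.png',np.vstack([cv2.resize(t[225:335,255:385],(780,660))[:300*2],])[:600])
a=cv2.resize(t[228:330,260:380],(600,510),interpolation=2);b=cv2.resize(s[225:300,320:425],(0,0),fx=5,fy=5,interpolation=2)
cv2.imwrite('pics/ct.png',a);cv2.imwrite('pics/cs.png',b)
E
```

```text
top red []
top blue [(array([307.5, 294.3]), array([306, 293,   4,   4,  14], dtype=int32))]
stage ((322.1876220703125, 278.52557373046875), (74.86360168457031, 96.58247375488281), 77.19573211669922) [[376, 304], [341, 312], [268, 253], [360, 232]]
[[0.5692, 0.1312, 0.02], [0.6312, -0.1222, 0.02], [0.4352, -0.1695, 0.02], [0.3739, 0.0828, 0.02]] [ 0.50238295 -0.01944997  0.02      ] [0.26084905 0.20156845 0.25960921]
tray ((186.67681884765625, 274.4085388183594), (50.46721267700195, 49.47332763671875), 6.34019136428833) [[165, 248], [214, 254], [209, 300], [159, 295]]
[[0.4477, 0.418, 0.026], [0.5799, 0.4068, 0.026], [0.5671, 0.2713, 0.026], [0.4351, 0.2829, 0.026]] [0.50746582 0.3447536  0.026     ] [0.13267422 0.13611823 0.13253675]
side red []
side blue [(array([387.5, 246. ]), array([386, 239,   4,  14,  46], dtype=int32))]
stage ((343.9841613769531, 262.75567626953125), (63.163970947265625, 21.256458282470703), 70.34617614746094) [[328, 235], [345, 234], [356, 292], [343, 291]]
tray ((373.9888000488281, 367.61798095703125), (72.5289535522461, 61.531105041503906), 5.440331935882568) [[344, 335], [407, 341], [407, 401], [337, 395]]
```

View pics/ct.png

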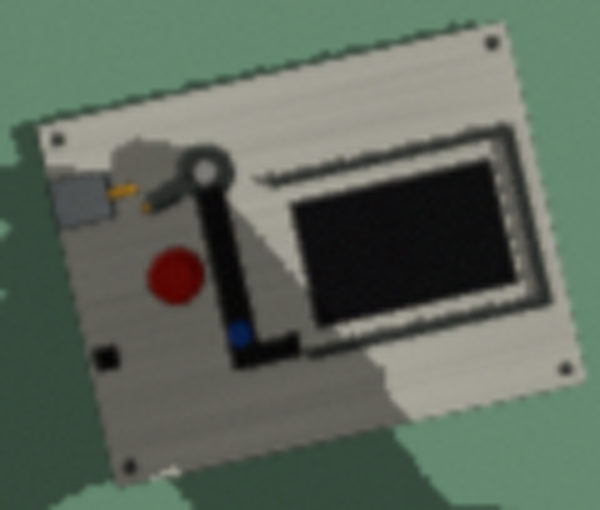

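View pics/cs.png

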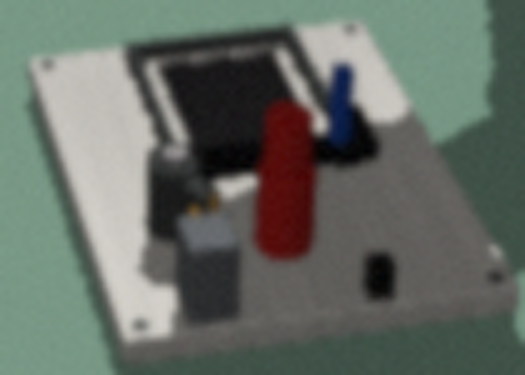

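Crops: the top crop shows the cap at full-image pixel (295.3,283), the post at (308,294) and the hinge at (301,262). The side crop shows the cap top at about (377,247) and the post top at (388,239). The stage rectangle measures 261 x 201.6 mm, which fits, so I'll cross-check the cap and post.

```bash
cat >> h.py <<'E'
C=np.array([.5024,-.0195]);Y=np.arctan2(.0617,.2529)
def st(x,y):
    c,s=np.cos(Y),np.sin(Y);return C+np.array([c*x-s*y,s*x+c*y])/1000
E
python3 - <<'E'
from h import *
t=cv2.imread('pics/top0.png').astype(int);s=cv2.imread('pics/side0.png').astype(int)
for n,im,(x0,x1,y0,y1) in(('top',t,(260,385,225,330)),('side',s,(320,425,225,300))):
    m=np.zeros(im.shape[:2],bool);m[y0:y1,x0:x1]=1
    B=blobs(m&(im[...,2]>im[...,1]+50)&(im[...,2]>im[...,0]+50));print(n,B)
print('cap top',onz('top',(295.2,282.9),.1), 'model',st(5,72))
print('post top',onz('top',(307.7,294.5),.104),'model',st(-30,45), 'tri',tri((307.7,294.5),(388.2,239.5)))
print('hinge',onz('top',(301.2,262),.066),st(55,45))
print('side pred cap top',pix('side',[*st(5,72),.1]),'post',pix('side',[*st(-30,45),.104]),'yaw',Y)
for n,u,z in(('bottle',(160,212),.13),('tip',(446,306),.057)):print(n,onz('top',u,z))
print(arm.get_state()['ee_rot'])
E
```

```text
top [(array([294.6, 282.9]), array([290, 278,  10,  11,  84], dtype=int32))]
side [(array([376.5, 261. ]), array([371, 246,  11,  30, 273], dtype=int32))]
cap top [0.49185268 0.04970111 0.1       ] model [0.49019222 0.05163347]
post top [0.46312336 0.01729938 0.104     ] model [0.46258903 0.01710719] tri (array([0.46324684, 0.01732285, 0.1019753 ]), np.float64(0.00046559309773247195))
hinge [0.54547459 0.0364282  0.066     ] [0.54516697 0.03725373]
side pred cap top [378.03699816 247.65254045] post [388.59708469 238.77327544] yaw 0.23929531800215104
bottle [0.66460401 0.39052572 0.13      ]
tip [ 0.43624895 -0.34512687  0.057     ]
[ 3.14015078e+00 -8.83367760e-05 -2.70891424e+00]
```

```bash
cat >> h.py <<'E'
from scipy.spatial.transform import Rotation as Ro
def d(P,yaw=None):
    s=arm.get_state();R=Ro.from_euler('xyz',s['ee_rot'])
    w='' if yaw is None else -((yaw-s['ee_rot'][2]+np.pi/2)%np.pi-np.pi/2)
    print('t',s['t'],'at',s['eef_pos'].round(4),'delta',R.inv().apply(np.array(P)-s['eef_pos']).round(4),w,'F',np.round(s['force'],1))
E
python3 -c "
from h import *
d([.491,.051,.16],np.pi+Y)
print('boss',tri((301.2,262),(354.4,255.4)))"
```

```text
t 0.1 at [ 0.2829 -0.6124  0.2257] delta [-0.4671  0.5149  0.0664] 0.19338309598475512 F [ 0.5 -0.7 -0.2]
boss (array([0.54637823, 0.03643266, 0.06554977]), np.float64(0.0018025405057849905))
```

Units first: shifts go in shares of 0.6 m and turns go in shares of pi rad. So 0.515 m / 0.6 = 0.8583, -0.467 m / 0.6 = -0.7783, 0.193 rad / 3.1416 = 0.0614.

```bash
R='';python3 nudge.py '[[[0.05,-0.7783,0.8583,0,0.0614],[0.05,-0.7783,0.8583,0,0.0614],[0.05,-0.7783,0.8583,0,0.0614],[0.05,-0.7783,0.8583,0,0.0614],[0.05,-0.7783,0.8583,0,0.0614],[0.05,-0.7783,0.8583,0,0.0614],[0.05,-0.7783,0.8583,0,0.0614],[0.05,-0.7783,0.8583,0,0.0614],[0.05,-0.7783,0.8583,0,0.0614],[0.05,-0.7783,0.8583,0,0.0614],[0.05,-0.7783,0.8583,0,0.0614],[0.05,-0.7783,0.8583,0,0.0614],[0.05,-0.7783,0.8583,0,0.0614],[0.05,-0.7783,0.8583,0,0.0614],[0.05,-0.7783,0.8583,0,0.0614],[0.05,-0.7783,0.8583,0,0.0614],[0.05,-0.7783,0.8583,0,0.0614],[0.05,-0.7783,0.8583,0,0.0614],[0.05,-0.7783,0.8583,0.05,0.0614],[0.05,-0.7783,0.8583,0.1,0.0614]]]' 10; python3 -c "
from h import *
d([.491,.051,.072],np.pi+Y)"
```

```text
t: 1.77
eef_pos: [0.492, 0.0518, 0.1669]
ee_rot: [3.141, 0.003, -2.9]
force: [0.6, -0.1, -1.6]
width: 0.05
gripper_force: 0.0
t 1.7667 at [0.492  0.0518 0.1669] delta [ 0.0015 -0.0006  0.0949] 0.0021200486076082825 F [ 0.6 -0.1 -1.6]
```

Converted, 0.094 m / 0.6 = 0.1567, 0.06 m / 0.6 = 0.1.

```bash
python3 nudge.py '[[[0.05,0.0017,0,0.05,0],[0.05,0.0017,0,0.1,0],[0.05,0.0017,0,0.1333,0],[0.05,0.0017,0,0.1567,0],[0.05,0.0017,0,0.1567,0],[0.05,0.0017,0,0.1567,0],[0.015,0.0017,0,0.1567,0],[0.015,0.0017,0,0.1567,0],[0.015,0.0017,0,0.1567,0],[0.015,0.0017,0,0.1567,0],[0.015,0.0017,0,0.1567,0],[0.015,0.0017,0,0.1567,0],[0.015,0.0017,0,0.1567,0],[0.015,0.0017,0,0.1567,0]]]' 20; python3 -c "
from h import *
d([.491,.051,.140],np.pi+Y)
im=grab_frame('side')[:,:,::-1];cv2.imwrite('pics/g.png',cv2.resize(im[180:320,300:440],(560,560),interpolation=2))"
```

```text
t: 2.93
eef_pos: [0.4905, 0.0506, 0.0731]
ee_rot: [3.142, 0.001, -2.901]
force: [-0.6, 0.7, 6.9]
width: 0.0238
gripper_force: 20.0
t 2.9333 at [0.4905 0.0506 0.0731] delta [-0.0006  0.0003 -0.0669] 0.00082206546037078 F [-0.6  0.7  6.9]
```

View pics/g.png

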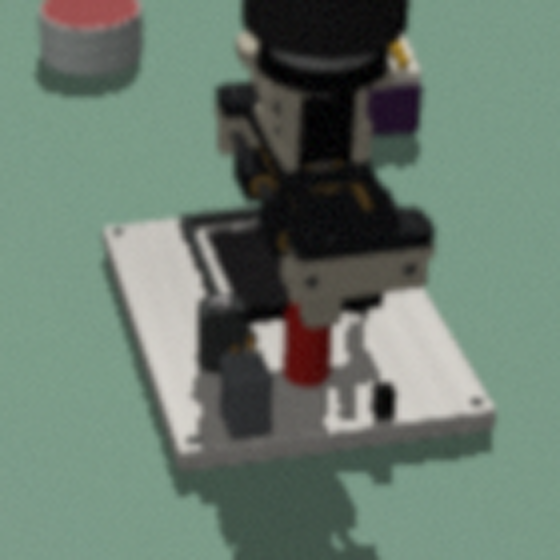

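The fingers close on the cap's grip at crop (305,325), opening 23.8 mm. Lifting straight up.

Converted, -0.1 m / 0.6 = -0.1667, -0.085 m / 0.6 = -0.1417.

```bash
python3 nudge.py '[[[0.015,0,0,-0.0167,0],[0.015,0,0,-0.0417,0],[0.015,0,0,-0.075,0],[0.015,0,0,-0.1083,0],[0.015,0,0,-0.1417,0],[0.015,0,0,-0.1667,0],[0.015,0,0,-0.1667,0],[0.015,0,0,-0.1667,0]]]'; python3 -c "
from h import *
d([.505,.338,.172])
im=grab_frame('side')[:,:,::-1];cv2.imwrite('pics/l.png',cv2.resize(im[160:320,300:440],(490,560),interpolation=2))"
```

```text
t: 3.65
eef_pos: [0.4901, 0.0506, 0.1729]
ee_rot: [3.141, 0.001, -2.902]
force: [-0.6, -0.3, -0.5]
width: 0.0233
gripper_force: 20.0
t 3.65 at [0.4901 0.0506 0.1729] delta [-0.0827  0.2757  0.0011]  F [-0.6 -0.3 -0.5]
```

View pics/l.png

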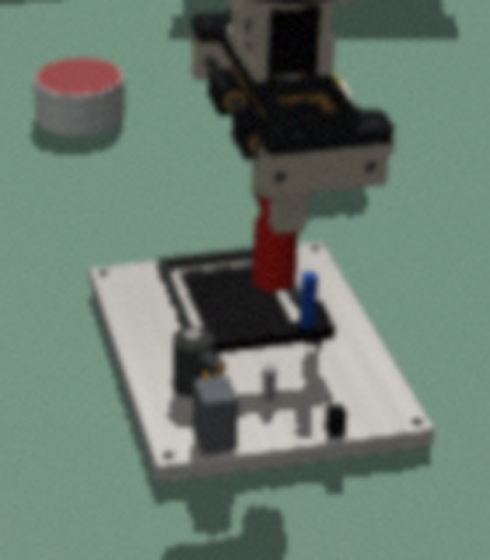

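The cap is clear (crop 275,245), the pin is bare (268,380), and the clamp arm is still shut. Carrying the cap to the tray.

Converted, 0.276 m / 0.6 = 0.46, 0.113 m / 0.6 = 0.1883.

```bash
python3 nudge.py '[[[0.015,-0.0167,0.05,0,0],[0.015,-0.0333,0.1117,0,0],[0.015,-0.05,0.175,0,0],[0.015,-0.0717,0.2383,0,0],[0.015,-0.0917,0.3,0,0],[0.015,-0.11,0.3667,0,0],[0.015,-0.1267,0.4167,0,0],[0.015,-0.1383,0.46,0,0],[0.015,-0.1383,0.46,0.05,0],[0.015,-0.1383,0.46,0.1,0],[0.015,-0.1383,0.46,0.1333,0],[0.015,-0.1383,0.46,0.1583,0],[0.015,-0.1383,0.46,0.175,0],[0.015,-0.1383,0.46,0.1833,0],[0.015,-0.1383,0.46,0.1883,0],[0.015,-0.1383,0.46,0.1883,0],[0.015,-0.1383,0.46,0.1883,0]]]'; python3 -c "
from h import *
d([.505,.338,.059])
im=grab_frame('side')[:,:,::-1];cv2.imwrite('pics/p.png',cv2.resize(im[250:430,290:470],(540,540),interpolation=2))"
```

```text
t: 5.12
eef_pos: [0.5055, 0.3385, 0.0602]
ee_rot: [3.141, 0.001, -2.902]
force: [0.2, 0.2, -0.5]
width: 0.0237
gripper_force: 19.9
t 5.1167 at [0.5055 0.3385 0.0602] delta [ 0.0006 -0.0004  0.0012]  F [ 0.2  0.2 -0.5]
```

View pics/p.png

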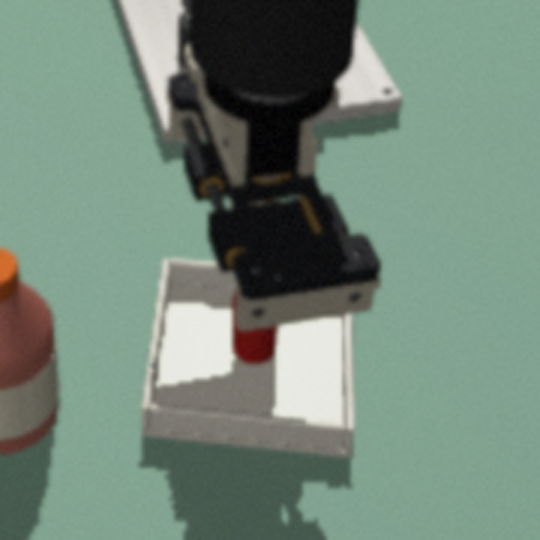

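The cap stands just above the tray floor near its centre (crop 255,345). Lower a touch, release, retreat.

Converted, -0.13 m / 0.6 = -0.2167, -0.1 m / 0.6 = -0.1667.

```bash
python3 nudge.py '[[[0.015,0,0,0.0017,0],[0.015,0,0,0.0033,0],[0.015,0,0,0.0033,0],[0.05,0,0,0.0033,0],[0.05,0,0,0.0033,0],[0.05,0,0,0.0033,0],[0.05,0,0,0.0033,0],[0.05,0,0,-0.0333,0],[0.05,0,0,-0.1,0],[0.05,0,0,-0.1667,0],[0.05,0,0,-0.2167,0],[0.05,0,0,-0.2167,0]]]'; python3 -c "
from h import *
P=st(-30,45)
d([*P,.18],np.pi+Y)
for q in (0,.2,.4,.45,.5): print(q,st(55-85*np.cos(q),45+85*np.sin(q)).round(4))
im=grab_frame('side')[:,:,::-1].astype(int)
m=(im[...,0]>im[...,1]+50)&(im[...,0]>im[...,2]+50);m[:,:330]=0;m[:,415:]=0;m[:325]=0;m[405:]=0
print(blobs(m),pix('side',[.505,.338,.005]),pix('side',[.505,.338,.085]))"
```

```text
t: 6.17
eef_pos: [0.5079, 0.3404, 0.1972]
ee_rot: [3.137, 0.01, -2.901]
force: [1.6, 1.1, 0.8]
width: 0.0501
gripper_force: 0.0
t 6.1667 at [0.5079 0.3404 0.1972] delta [ 0.1213 -0.3032  0.0145] 0.0015461877038891458 F [1.6 1.1 0.8]
0 [0.4626 0.0171]
0.2 [0.4602 0.0339]
0.4 [0.4613 0.0509]
0.45 [0.462 0.055]
0.5 [0.463  0.0592]
[] [375.01216024 366.39450572] [376.61125049 337.59650729]
```

```bash
python3 -c "
from h import *
s=arm.get_state();print(s['q'].round(3),s['eef_pos'],s['ee_rot'])
im=grab_frame('side')[:,:,::-1].astype(int)
m=(im[...,2]>im[...,1]+50)&(im[...,2]>im[...,0]+50);m[:,:330]=0;m[:,415:]=0;m[:325]=0;m[405:]=0
print(blobs(m))
d([*st(-30,45),.17])
print(arm.get_state()['eef_pos'])"
```

```text
[ 9.110e-01  2.710e-01 -1.910e-01  1.000e-03 -1.101e+00 -2.242e+00] [0.50666022 0.33970147 0.19382873] [ 3.13764566  0.00621345 -2.9014198 ]
[(array([374.8, 352.3]), array([368, 334,  15,  38, 440], dtype=int32))]
t 6.2667 at [0.5055 0.3388 0.1913] delta [ 0.1181 -0.3023  0.0203]  F [0.7 0.2 0.3]
[0.5055111  0.33878771 0.19128456]
```

Converted, -0.302 m / 0.6 = -0.5033, 0.118 m / 0.6 = 0.1967, -1.571 rad / 3.1416 = -0.5001.

```bash
python3 nudge.py '[[[0.036,0.0167,-0.0417,0,-0.0382],[0.036,0.0333,-0.0833,0,-0.0764],[0.036,0.05,-0.125,0,-0.1146],[0.036,0.0667,-0.1667,0,-0.1528],[0.036,0.0833,-0.2083,0,-0.191],[0.036,0.1,-0.25,0,-0.2292],[0.036,0.1167,-0.2917,0,-0.2674],[0.036,0.13,-0.3333,0,-0.3056],[0.036,0.1467,-0.375,0,-0.3438],[0.036,0.1633,-0.4167,0,-0.382],[0.036,0.18,-0.4583,0,-0.4202],[0.036,0.1967,-0.5033,0,-0.4584],[0.036,0.1967,-0.5033,0.0167,-0.5001],[0.036,0.1967,-0.5033,0.0333,-0.5001],[0.036,0.1967,-0.5033,0.0333,-0.5001],[0.036,0.1967,-0.5033,0.0333,-0.5001],[0.036,0.1967,-0.5033,0.0333,-0.5001]]]'; python3 -c "
from h import *
d([*st(-30,45),.073],np.pi/2+Y)
print(arm.get_state()['q'].round(2))"
```

```text
t: 7.68
eef_pos: [0.4623, 0.0174, 0.1693]
ee_rot: [3.141, -0.0, -1.333]
force: [0.2, -0.9, 0.1]
width: 0.0358
gripper_force: 0.0
t 7.6833 at [0.4623 0.0174 0.1693] delta [ 0.0003 -0.0003  0.0963] -0.0011511749543862138 F [ 0.2 -0.9  0.1]
[ 0.47  0.05 -0.52  0.   -1.   -0.23]
```

Positioned over the post. Descend and pinch.

Converted, 0.095 m / 0.6 = 0.1583, 0.09 m / 0.6 = 0.15.

```bash
python3 nudge.py '[[[0.036,0,0,0.05,0],[0.036,0,0,0.0917,0],[0.036,0,0,0.125,0],[0.036,0,0,0.15,0],[0.036,0,0,0.1583,0],[0.036,0,0,0.1583,0],[0.005,0,0,0.1583,0],[0.005,0,0,0.1583,0],[0.005,0,0,0.1583,0],[0.005,0,0,0.1583,0],[0.005,0,0,0.1583,0],[0.005,0,0,0.1583,0],[0.005,0,0,0.1583,0],[0.005,0,0,0.1583,0]]]' 45; python3 -c "
from h import *
for q in (.1,.2,.3,.4,.46,.5): print(q);d([*st(55-85*np.cos(q),45+85*np.sin(q)),.073])"
```

```text
t: 8.85
eef_pos: [0.4632, 0.0172, 0.0752]
ee_rot: [-3.14, 0.0, -1.331]
force: [1.4, 1.5, 5.6]
width: 0.011
gripper_force: 45.0
0.1
t 8.85 at [0.4632 0.0172 0.0752] delta [-0.0086  0.0002  0.0022]  F [1.4 1.5 5.6]
0.2
t 8.85 at [0.4632 0.0172 0.0752] delta [-0.017  -0.0011  0.0022]  F [1.4 1.5 5.6]
0.3
t 8.85 at [0.4632 0.0172 0.0752] delta [-0.0252 -0.0032  0.0022]  F [1.4 1.5 5.6]
0.4
t 8.85 at [0.4632 0.0172 0.0752] delta [-0.0332 -0.0061  0.0023]  F [1.4 1.5 5.6]
0.46
t 8.85 at [0.4632 0.0172 0.0752] delta [-0.0378 -0.0083  0.0023]  F [1.4 1.5 5.6]
0.5
t 8.85 at [0.4632 0.0172 0.0752] delta [-0.0408 -0.0098  0.0023]  F [1.4 1.5 5.6]
```

```bash
python3 nudge.py '[[[0.005,-0.0072,0,0,0],[0.005,-0.0142,-0.0007,0,0],[0.005,-0.0212,-0.0017,0,0],[0.005,-0.0282,-0.0028,0,0],[0.005,-0.035,-0.0043,0,0],[0.005,-0.0418,-0.0063,0,0],[0.005,-0.0485,-0.0087,0,0],[0.005,-0.0552,-0.0112,0,0],[0.005,-0.0617,-0.014,0,0],[0.005,-0.0667,-0.0163,0,0],[0.005,-0.0667,-0.0163,0,0],[0.005,-0.0667,-0.0163,0,0],[0.005,-0.0667,-0.0163,0,0],[0.005,-0.0667,-0.0163,0,0]]]' 45; python3 -c "
from h import *
for q in (.4,.5): print(q);d([*st(55-85*np.cos(q),45+85*np.sin(q)),.073])
im=grab_frame('side')[:,:,::-1];t=grab_frame('top')[:,:,::-1]
a=cv2.resize(im[170:410,310:450],(350,600),interpolation=2);b=cv2.resize(t[210:350,140:400],(440,237),interpolation=2)
o=np.zeros((600,790,3),np.uint8);o[:,:350]=a;o[:237,350:]=b;cv2.imwrite('pics/e.png',o)"
```

```text
t: 10.02
eef_pos: [0.4618, 0.0567, 0.075]
ee_rot: [3.14, -0.002, -1.33]
force: [0.9, -7.7, 8.7]
width: 0.0113
gripper_force: 45.0
0.4
t 10.0167 at [0.4618 0.0567 0.075 ] delta [0.0055 0.0019 0.002 ]  F [ 0.9 -7.7  8.7]
0.5
t 10.0167 at [0.4618 0.0567 0.075 ] delta [-0.0021 -0.0018  0.002 ]  F [ 0.9 -7.7  8.7]
```

View pics/e.png

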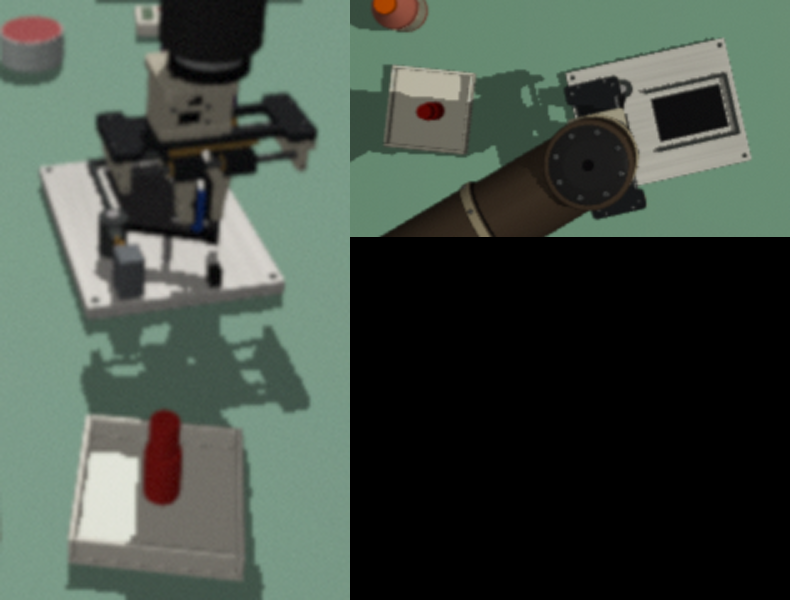

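The post sits between the fingers (side crop 202,195) with the arm swung back over the pin. The cap stands in the tray (162,455), and the nest is clear in the top view. I'll check the joint value from the post, then confirm it stays put.

```bash
python3 nudge.py '[[[0.005,0,0,0,0],[0.005,0,0,0,0],[0.005,0,0,0,0],[0.005,0,0,0,0],[0.005,0,0,0,0],[0.005,0,0,0,0],[0.005,0,0,0,0],[0.005,0,0,0,0],[0.005,0,0,0,0],[0.005,0,0,0,0],[0.005,0,0,0,0],[0.005,0,0,0,0]]]'; python3 -c "
from h import *
im=grab_frame('side')[:,:,::-1].astype(int)
m=(im[...,0]>im[...,2]+40)&(im[...,0]>im[...,1]+30);m[:,:370]=0;m[:,410:]=0;m[:225]=0;m[280:]=0
print(blobs(m,5))
for q in (.3,.4,.45,.5):
  P=st(55-85*np.cos(q),45+85*np.sin(q));print(q,pix('side',[*P,.104]),pix('side',[*P,.062]))"
```

```text
t: 11.12
eef_pos: [0.4618, 0.0567, 0.075]
ee_rot: [3.14, -0.002, -1.33]
force: [0.3, -8.2, 9.4]
width: 0.0108
gripper_force: 45.0
[(array([389.6, 253.8]), array([388, 247,   4,  15,  36], dtype=int32))]
0.3 [390.20498798 244.35048068] [389.26569826 258.40865785]
0.4 [390.05404732 246.25352923] [389.11141412 260.36429424]
0.45 [389.84550474 247.20252619] [388.9039827  261.33914459]
0.5 [389.5477268  248.14647806] [388.60921755 262.30856527]
```

```bash
python3 -c "
from station import arm, order, grab_frame, camera_params
print(order.job_done())"
```

```text
the job is handed in; nothing more can be done
None
```

The job is handed in at about 11 s of the 48 s: the lock cap stands in the parts tray, and the gripper is still pinching the clamp post at about 0.45 rad, past the click and clear of the nest.

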